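# Tally the batch, then press its label holder home behind the shelf lip

### The job

A new batch of samples goes on the low white shelf: first count it on the bench tally counter by swinging the red-posted lever all the way to its stop and letting it spring back. Then take the yellow label holder from the black stand, slide its foot down behind the lip of the empty orange clip on the shelf edge with the label facing out as on the green one, and press it fully home against the clip's spring. Finish while still holding it pressed down there, gripped or pushed by the fingers, so a colleague can fix it; leave the other label holders, the vials and the other containers undisturbed.

Things in the scene. Friction and masses are not known exactly. Their poses are not given: they have to be found in the camera images.
- advance (a joint): Sprung lever on top of the grey tally counter (housing 80 x 70 x 50 mm high): 0 rad at rest, grows anticlockwise seen from above, to the stop at 1.0 rad. A spring drives it back to 0 when let go (about 1 N at the post to start, 2.2 N at the stop).
- advance_hinge (a point): Point on the lever's vertical hinge axis, on the centre of the counter's top, 50 mm above the table. The axes are those of the fixed counter: x towards its rear, y to its left; at rest the lever points along y, and it swings towards -x (the counter's front).
- advance_post (a point): Middle of the red upright post at the lever's end: 14 mm across, 62 mm from the hinge axis, standing from 60 to 88 mm above the table; point 75 mm above the table. Moves with the lever. The flat steel lever arm below it is 12 mm wide, its top 60 mm above the table.
- yellow_center (a point): Centre of the yellow label holder, standing upright in one of the stand's three slots. 85 mm high, 50 mm wide (its y), about 60 g; this point is 42.5 mm above its foot. From 25 to 85 mm above the foot it is a frame 10 mm thick in x, centred on this point. White label on the -x face; z is up.
- yellow_foot (a point): Centre of the underside of the yellow holder's tongue (its lowest 25 mm: 6 mm thick in x, 50 mm wide, back face flush with the frame's back, so the tongue's mid-plane lies 2 mm further along +x than point yellow_center). Same axes. 6 mm above the table while in the stand.
- yellow_face (a point): Centre of the yellow holder's label face (-x side), 55 mm above its foot.
- stand: Black fixed stand for three holders, 56 x 204 x 28 mm high; origin at the centre of its underside. Slots in a row along its y at -63, 0, +63 mm; slot floor 6 mm and wall tops 28 mm above the table. Slots are 7.5 mm wide (x), 54 mm long (y), so a holder may lean slightly.
- clip: Empty orange plastic clip fixed on the front edge of the low white shelf (150 deep, 400 wide, 50 mm high). Origin at table level under the slot's centre; y along the shelf edge, x into the shelf. Slot open above, 9 mm wide in x (lip at -4.5, shelf face at +4.5 mm), 56 mm long in y. Another such clip on this edge holds a fixed green holder, fully home.
- clip_mouth (a point): Centre of the slot at the height of its mouth, 36 mm above the table, where the upright lip and the end cheeks end; axes of the clip. Above it the lip flares outwards (to x = -13 mm at 44 mm above the table); the shelf face behind reaches 50 mm above the table.
- seat (a joint): Sprung white seat at the bottom of the empty clip's slot: 0 m at rest (top 25 mm above the table), grows downwards to its stop at 0.006 m (top 19 mm above the table). The spring takes about 3 N to start and 9 N at the stop; it lifts the holder again if let go.
- blue_center (a point): Centre of the blue label holder in the stand, same shape as the yellow; leave it there.
- grey_center (a point): Centre of the grey label holder in the stand, same shape as the yellow; leave it there.
- vial0: Amber sample vial 28 mm across, 50 mm high, standing on the shelf about 105 mm behind its front face; origin under its base.
- vial1: A second such vial, with white cap.
- vial2: A third such vial.
- beaker: Glass beaker 68 mm across, 75 mm high, on the table in front of the robot; origin under its base.
- reagent: Amber bottle 68 mm across, 130 mm high, on the table at the left; origin under its base.
- flask: White jar 60 mm across, 100 mm high, on the table at the right; origin under its base.
Not all that is in view belongs to the job. What is shaped like the part that bears advance but purple is not meant.

How it is judged:
By the outcome, as a careful person would: the job done as asked, in the order asked, and still so for the second after the job is handed in, while the arm keeps its last pose, push and grip.
It also fails if it takes over 61 s, if anything falls off the work surface, if the arm or the gripper's body presses on something with over 40 N, if the wrist force passes 120 N, or if a joint passes its speed limit or range.

### The arm

A 6-joint arm with a two-finger parallel gripper is mounted at the origin on the work surface. World frame = base frame: x ahead of the robot, y to its left, z up, the work surface at z = 0. Lengths are in m, angles in degrees, forces in N, time in s.
With the tool pointing down it reaches from about 0.25 to 0.725 m from the base axis. Payload 9.7 kg.
Tool frame: the origin (TCP) lies at the very end of the fingers, on their centre line; the grasp point (between the pads) lies 19 mm behind it (bot.grip_point_offset is the z of the grasp point in the tool frame, in m); z points along the fingers, x is the direction in which the jaws open and shut, and the axes are right-handed (so a half turn about z gives the same grasp; the last joint's range is limited). The gripper opens to 85 mm and grips with 20 to 120 N. Pads are 22 mm wide; open, the fingers measure 114 mm over their backs; the gripper's body (76 mm by 85 mm) begins 54 mm behind the grasp point. The pads swing forward as they close: fully open they stand 13 mm farther back than shut.
Start: joints at [75.745, 4.979, 10.078, 95.1, 0, 90], TCP at [0.135, 0.533, 0.231] pointing down, gripper open.
Joint ranges: [-179.16, 179.16], [-48.56, 103.87], [-65.8, 70.77], [-126.05, 130.52], [-82.76, 87.17], [-180, 180]. Speed limits (degrees/s): [127.2, 127.2, 147.25, 180, 180, 180].

### API

Orientations are given as [roll, pitch, yaw] about the fixed x, y, z axes, in that order (R = Rz(yaw) Ry(pitch) Rx(roll)).
In Python, from workcell import get_obs, viewer, job_done, bot gives the robot as it stands.
- The arm moves only by the shell command python3 -m handwheel 'ROWS' [FORCE]. ROWS is JSON, a list of rows, each a list of 5 numbers: the closure, from 0 (fully open) to 1 (shut), then the shift along the world's x, y, z in m, then the turn about the world's z in degrees. A call has 1 to 5 rows; each row is the pose to reach, as a shift and turn from the pose measured when the call began; what a row does not reach only later rows make up. A row lasts 1/10 s, in which the tool goes at most 50 mm and 8.59 degrees, less where a joint would pass 70% of its speed; a pose out of reach is approached as far as the arm can. A call with a gripper value outside its range is refused whole. The fingers move at their own pace and stop on an object; FORCE is the grip in N (left out, the last holds). Time passes only in rows, so rows that repeat a pose let the fingers close. It gives the time, the measured TCP pose, the force and the opening at its end, in the units of the state.
- get_obs(): the state, without advancing time (a new reading comes with each control period).
- viewer.camera(name): name is "side" or "top"; returns a dict with "color" (420x560x3 uint8, blue, green, red), "K" (3x3 intrinsics, pixels), "origin" and "orientation" of the camera in the world. Camera axes: x right, y down, z forward; pixel columns grow to the right and rows downward; lengths in m; the calibration is good to about 2 mm. A picture is of the moment at which its call begins. There is no depth.
- job_done(): hands the job in, once; it reports no verdict.
The state is a dict: "time": time; "q": joint angles; "qd": joint speeds; "joint_efforts": joint torques, N m; "ee_pos": TCP position; "tcp_rot": TCP orientation; "wrist_force": force on the tool from outside, world axes, zero at the start; "torque": the same for the moment, N m; "opening": finger opening in m.
Only numpy, scipy, OpenCV 4.12 (cv2) and the standard library are available. Lean on these libraries where they do the work, as an engineer would, in place of code of your own. Each camera call takes 0.05 s, during which the arm holds its last target.

## Working session

There is one attempt and no reset: what is moved stays moved. The work goes in short steps, Python scripts to look and compute and a shell command to move; the robot and the scene stay as the last step left them, time stands still between calls to the robot, and variables do not carry over. Pictures are saved under pics/ and viewed, and the job is handed in when it is done.

```bash
ls; mkdir -p pics; python3 - <<'E'
from workcell import get_obs, viewer, job_done, bot
import cv2, numpy as np
o=get_obs(); print(o)
for n in("side","top"):
    c=viewer.camera(n); cv2.imwrite(f"pics/{n}0.png",c["color"]); print(n,c["K"],c["origin"],c["orientation"])
E
```

```text
pics
{'time': 0.0, 'q': array([ 7.57480862e+01,  5.01249774e+00,  1.00350463e+01,  9.50981189e+01,
       -1.99206413e-03,  8.99982674e+01]), 'qd': array([-0.08197582, -0.0177157 ,  0.02038043,  0.07447794, -0.06950367,
       -0.01816578]), 'joint_efforts': array([-1.21887431e-03, -5.20388997e+01,  4.64805722e+01,  1.61696831e-02,
       -1.09605342e-04, -8.22965973e-06]), 'ee_pos': array([0.13535921, 0.53286329, 0.23057495]), 'tcp_rot': array([1.79998010e+02, 7.55704291e-02, 7.57498188e+01]), 'wrist_force': array([-0.60120069,  0.43927061, -0.25221208]), 'torque': array([ 0.03612446, -0.00102457, -0.03790126]), 'opening': 0.08539865929782142}
side [[440.73420775   0.         279.77967409]
 [  0.         440.73420775 207.99857784]
 [  0.           0.           1.        ]] [0.40023592 0.85513117 0.82765774] [-131.48497346   -0.7630947  -164.78684256]
top [[410.04131607   0.         280.89360442]
 [  0.         410.04131607 207.27439857]
 [  0.           0.           1.        ]] [0.43925912 0.00778974 1.30732839] [-171.74489641   -0.51028993  -90.81676156]
```

View pics/side0.png

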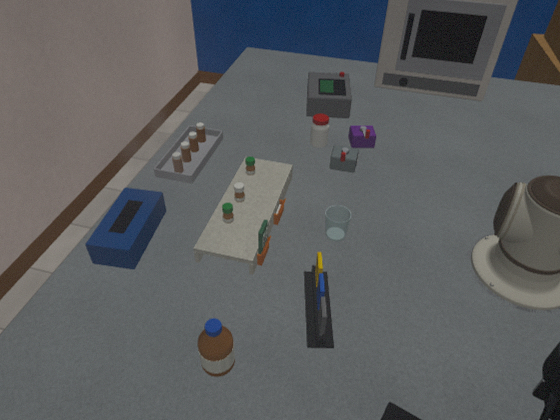

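View pics/top0.png

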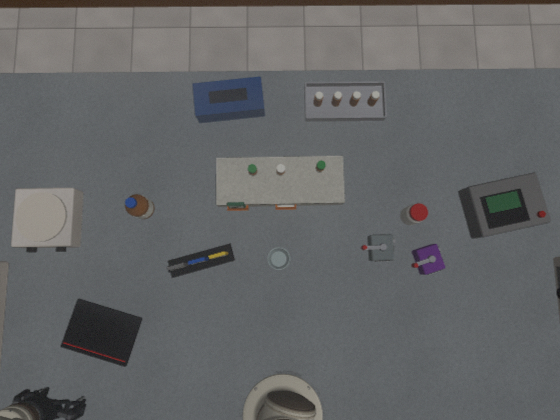

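```bash
cat > h.py <<'E'
import cv2, numpy as np
from scipy.spatial.transform import Rotation as Ro
def cam(n):
    from workcell import viewer
    c=viewer.camera(n); c["n"]=n
    c["R"]=Ro.from_euler("xyz",c["orientation"],degrees=True).as_matrix(); c["o"]=np.array(c["origin"]); return c
def ray(c,p):
    return c["R"]@np.linalg.solve(c["K"],[p[0],p[1],1.])
def onz(c,p,z):
    d=ray(c,p); return c["o"]+d*(z-c["o"][2])/d[2]
def tri(c1,p1,c2,p2):
    d1=ray(c1,p1);d2=ray(c2,p2);d1/=np.linalg.norm(d1);d2/=np.linalg.norm(d2)
    t=np.linalg.lstsq(np.c_[d1,-d2],c2["o"]-c1["o"],rcond=None)[0]
    a=c1["o"]+d1*t[0];b=c2["o"]+d2*t[1]; return (a+b)/2,np.linalg.norm(a-b)
def proj(c,P):
    v=c["K"]@(c["R"].T@(np.array(P)-c["o"])); return v[:2]/v[2]
def crop(c,x0,y0,x1,y1,s,fn):
    cv2.imwrite(fn,cv2.resize(c["color"][y0:y1,x0:x1],None,fx=s,fy=s,interpolation=cv2.INTER_CUBIC))
E
python3 - <<'E'
from h import *
t=cam("top");s=cam("side")
crop(t,155,190,295,290,5,"pics/t_stand.png")
crop(t,350,225,450,285,7,"pics/t_cnt.png")
crop(t,205,150,355,220,5,"pics/t_shelf.png")
crop(s,320,115,390,180,8,"pics/s_cnt.png")
crop(s,190,150,350,350,3,"pics/s_shelf.png")
E
```

```text
(no output)
```

View pics/t_stand.png

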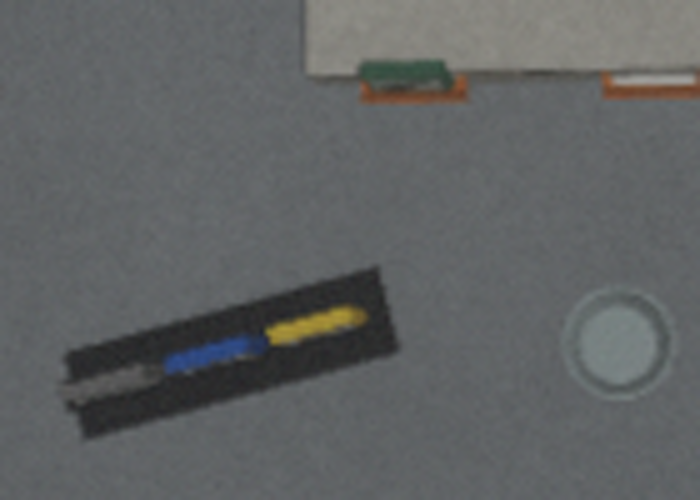

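View pics/t_cnt.png

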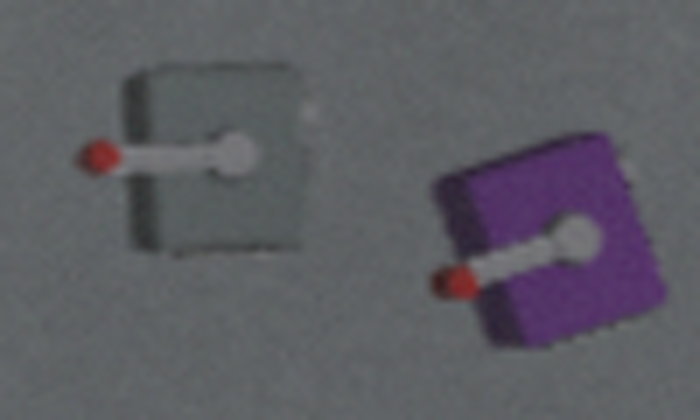

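View pics/t_shelf.png

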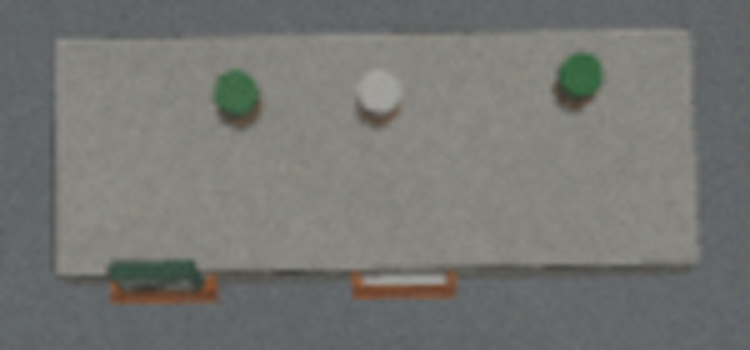

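View pics/s_cnt.png

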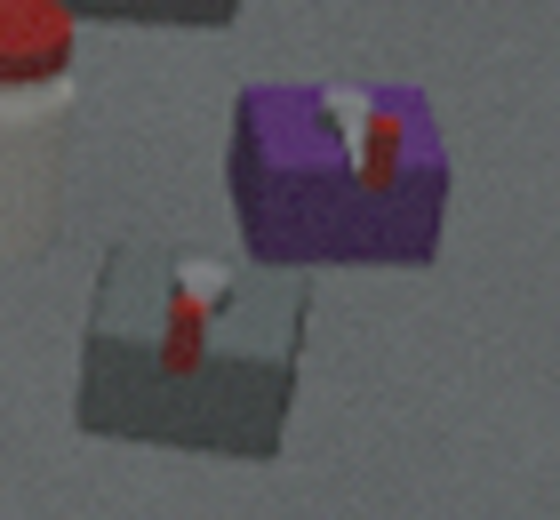

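View pics/s_shelf.png

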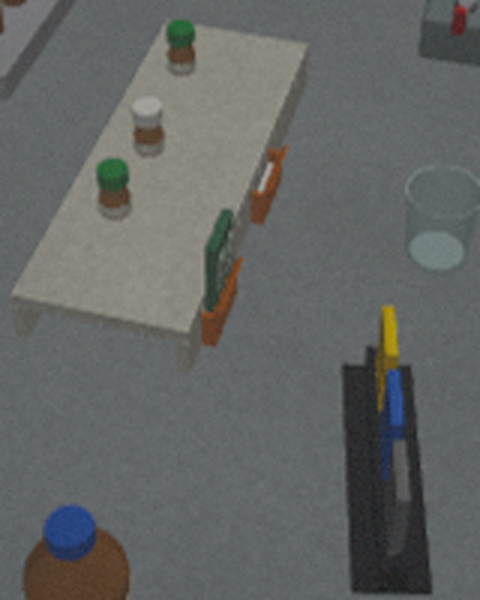

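```bash
python3 - <<'E'
from h import *
t=cam("top");s=cam("side")
print("tcp proj",proj(t,[.135,.533,.231]),proj(s,[.135,.533,.231]))
np.set_printoptions(precision=4,suppress=True)
def comp(c,m,x0,y0,x1,y1,name):
    k=np.zeros(m.shape,np.uint8);k[y0:y1,x0:x1]=m[y0:y1,x0:x1]*255
    n,l,st,ce=cv2.connectedComponentsWithStats(k)
    for i in range(1,n):
        if st[i,4]>5:
            cn=cv2.findContours((l==i).astype(np.uint8),cv2.RETR_EXTERNAL,cv2.CHAIN_APPROX_NONE)[0][0]
            print(name,c["n"],st[i],ce[i].round(2),"rect",cv2.minAreaRect(cn))
for c in (t,s):
    h=cv2.cvtColor(c["color"],cv2.COLOR_BGR2HSV);H,S,V=[h[...,i].astype(int) for i in range(3)]
    red=((H<8)|(H>172))&(S>130)&(V>70)
    yel=(H>18)&(H<32)&(S>120)
    blu=(H>108)&(H<125)&(S>130)
    org=(H>=4)&(H<18)&(S>120)&(V>90)
    dark=V<60
    if c is t:
        comp(c,red,350,225,400,270,"red");comp(c,yel,200,240,240,275,"yel");comp(c,blu,180,240,220,280,"blu");comp(c,org,215,195,310,215,"org");comp(c,dark,160,240,240,280,"stand")
    else:
        comp(c,red,330,140,362,175,"red");comp(c,yel,310,245,330,300,"yel");comp(c,blu,310,270,335,320,"blu");comp(c,org,255,190,290,270,"org");comp(c,dark,300,265,336,350,"stand")
E
```

```text
tcp proj [ 66.79386244 393.91177474] [532.90522685 429.17407034]
red top [363 246   4   3  10] [364.2 247. ] rect ((364.5, 247.0), (2.0, 3.0), 90.0)
yel top [208 251  20   8  72] [217.4  254.39] rect ((217.61322021484375, 254.396240234375), (3.846095323562622, 19.367835998535156), 74.05460357666016)
blu top [188 257  20   7  56] [196.88 260.07] rect ((197.33847045898438, 259.9076843261719), (2.8065853118896484, 19.64609718322754), 74.74488067626953)
org top [276 205  20   4  42] [285.57 207.33] rect ((285.5, 206.5), (3.0, 19.0), 90.0)
org top [228 206  20   4  28] [238.68 208.43] rect ((237.5, 207.5), (3.0, 19.0), 90.0)
stand top [168 244  66  33 814] [201.3  260.17] rect ((200.33462524414062, 260.2269287109375), (17.278043746948242, 66.13017272949219), 74.74488067626953)
red side [341 152   4   9  29] [342.66 156.34] rect ((342.5, 156.0), (8.0, 3.0), 90.0)
yel side [315 252   8  35 150] [318.35 266.04] rect ((318.54876708984375, 269.06097412109375), (6.846755504608154, 34.2337760925293), 6.34019136428833)
blu side [319 274   6  22 100] [321.41 284.1 ] rect ((321.4950866699219, 284.4505310058594), (21.293794631958008, 4.875682353973389), 84.2894058227539)
blu side [318 297   2  13  14] [318.43 302.93] rect ((318.3600158691406, 302.97998046875), (0.9899495840072632, 12.0208158493042), 8.130102157592773)
org side [274 200  11  24 107] [278.77 212.25] rect ((278.4615478515625, 211.3076934814453), (6.592192649841309, 25.023426055908203), 19.653823852539062)
org side [257 236  14  29 133] [262.98 252.12] rect ((262.7945556640625, 249.54795837402344), (7.7247161865234375, 30.43069839477539), 20.556045532226562)
stand side [ 304  266   30   82 1432] [316.69 314.11] rect ((318.4454040527344, 306.68975830078125), (81.76239013671875, 26.14398193359375), 87.61405944824219)
```

```bash
python3 - <<'E'
from h import *
np.set_printoptions(precision=4,suppress=True)
t=cam("top");s=cam("side")
for c in(t,s):
    acc=sum(cam(c["n"])["color"].astype(float) for _ in range(1)); 
    c["f"]=c["color"].astype(float)
def soft(c,w,x0,y0,x1,y1,th):
    w=np.clip(w[y0:y1,x0:x1]-th,0,None);yy,xx=np.mgrid[y0:y1,x0:x1]
    return np.array([(w*xx).sum(),(w*yy).sum()])/w.sum()
def rd(c): B,G,R=[c["f"][...,i] for i in range(3)]; return R-np.maximum(B,G)
pt=soft(t,rd(t),356,240,374,255,25);ps=soft(s,rd(s),334,147,350,168,25)
print(pt,ps,tri(t,pt,s,ps), onz(t,pt,.08))
# grey counter base corners in side zoom & top crop (manual)
def T(x,y,x0,y0,k): return (x/k+x0-.5+.5/k, y/k+y0-.5+.5/k)
# hub: top crop (235,155)@7 from(350,225); side crop (203,278)@8 from (320,115)
h1=T(235,155,350,225,7);h2=T(203,276,320,115,8);print("hub",tri(t,h1,s,h2),onz(t,h1,.06))
# top face of counter corners in top
for p in[(150,65),(300,65),(300,245),(155,250)]: print("cnt top",onz(t,T(*p,350,225,7),.05))
# stand corners top at z=.028
for p in [(379,266),(398,350),(85,438),(65,352)]: print("stand",onz(t,T(*p,155,190,5),.028))
# yellow top ends at z=.091
for p in [(268,335),(365,314)]: print("yel top edge",onz(t,T(*p,155,190,5),.091))
# clip corners
for p in [(352,298),(456,297),(352,272),(456,270)]: print("clip",onz(t,T(*p,205,150,5),.040))
for p in [(57,276),(698,265)]: print("shelf edge",onz(t,T(*p,205,150,5),.05))
for p in [(110,300),(217,300)]: print("green clip",onz(t,T(*p,205,150,5),.040))
for p in [(108,262),(197,262)]: print("green top",onz(t,T(*p,205,150,5),.1))
# vials, beaker
for p in [(237,93),(380,92),(581,76)]: print("vial",onz(t,T(*p,205,150,5),.1))
print("beaker",onz(t,(279,259),.075), "jar",onz(t,(418,213),.1),"reagent",onz(t,(131,203),.13))
E
```

```text
[364.3978 246.8802] [342.8854 155.2334] (array([ 0.495 , -0.2551,  0.0723]), np.float64(0.0006627754413911204)) [ 0.4943 -0.2535  0.08  ]
hub (array([ 0.496 , -0.3161,  0.0549]), np.float64(0.001542312498637808)) [ 0.495  -0.3148  0.06  ]
cnt top [ 0.5353 -0.282   0.05  ]
cnt top [ 0.5344 -0.348   0.05  ]
cnt top [ 0.456  -0.3438  0.05  ]
cnt top [ 0.4547 -0.2804  0.05  ]
stand [0.5151 0.1524 0.028 ]
stand [0.4631 0.1405 0.028 ]
stand [0.4122 0.3323 0.028 ]
stand [0.4648 0.3459 0.028 ]
yel top edge [0.4717 0.2104 0.091 ]
yel top edge [0.4832 0.1534 0.091 ]
clip [0.6171 0.0124 0.04  ]
clip [ 0.6169 -0.0526  0.04  ]
clip [0.6335 0.0122 0.04  ]
clip [ 0.634  -0.0529  0.04  ]
shelf edge [0.6319 0.1948 0.05  ]
shelf edge [ 0.6336 -0.203   0.05  ]
green clip [0.6178 0.1632 0.04  ]
green clip [0.617  0.0966 0.04  ]
green top [0.6322 0.1571 0.1   ]
green top [0.6316 0.1042 0.1   ]
vial [0.7344 0.08   0.1   ]
vial [ 0.734  -0.0063  0.1   ]
vial [ 0.7424 -0.128   0.1   ]
beaker [0.4621 0.0021 0.075 ] jar [ 0.5917 -0.4135  0.1   ] reagent [0.628  0.4288 0.13  ]
```

```bash
python3 - <<'E'
from h import *
t=cam("top");s=cam("side")
crop(s,290,240,345,310,8,"pics/s_y.png")
crop(t,200,240,240,270,18,"pics/t_y.png")
crop(s,245,185,300,270,7,"pics/s_clip.png")
crop(t,270,195,305,215,20,"pics/t_clip.png")
E
```

```text
(no output)
```

View pics/s_y.png

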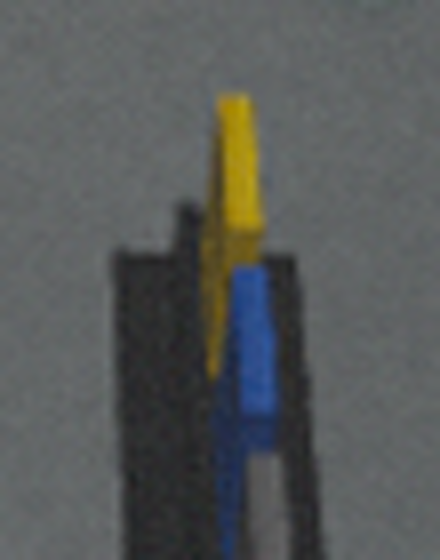

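View pics/t_y.png

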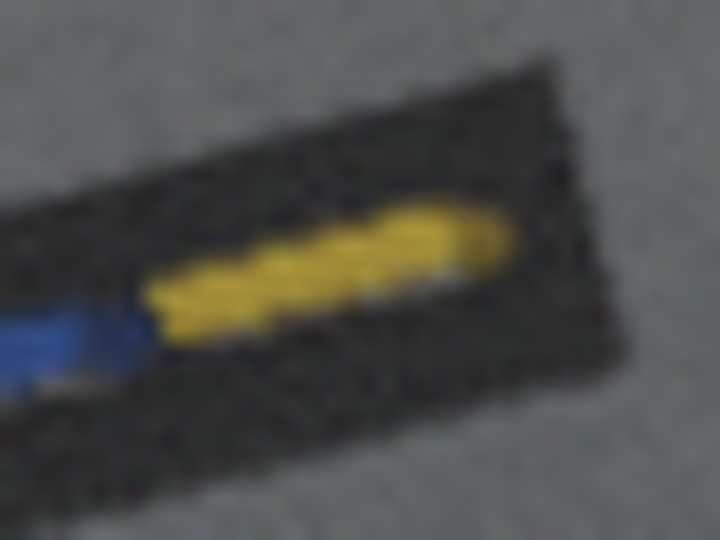

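View pics/s_clip.png

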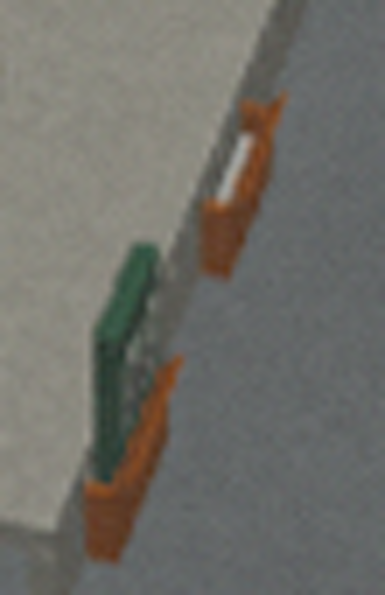

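View pics/t_clip.png

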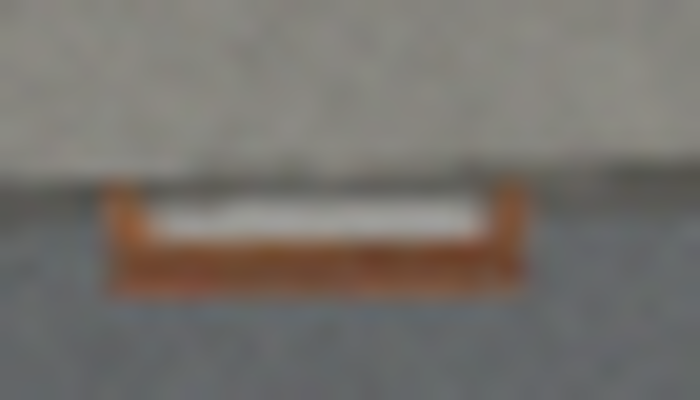

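```bash
python3 -m handwheel '[[1,0.02,-0.04,0,2],[1,0.04,-0.08,0,4],[1,0.06,-0.12,0,6],[1,0.08,-0.16,0,8],[1,0.10,-0.20,0,11]]' 60; python3 -m handwheel '[[1,0.02,-0.04,0,2],[1,0.04,-0.08,0,4],[1,0.06,-0.12,0,6],[1,0.08,-0.16,0,8],[1,0.10,-0.20,0,11]]'; python3 -m handwheel '[[1,0.02,-0.04,0,2],[1,0.04,-0.08,0,4],[1,0.06,-0.12,0,6],[1,0.08,-0.16,0,8],[1,0.10,-0.20,0,11]]'
```

```text
time: 1.1
ee_pos: [0.2358, 0.3315, 0.2314]
tcp_rot: [180.0, -0.0, 86.9]
wrist_force: [1.4, 0.8, 0.0]
opening: 0.0123
time: 1.6
ee_pos: [0.3361, 0.1298, 0.2317]
tcp_rot: [179.9, -0.0, 98.0]
wrist_force: [1.2, 0.6, -0.3]
opening: 0.0001
time: 2.1
ee_pos: [0.4366, -0.0723, 0.232]
tcp_rot: [179.9, -0.0, 109.0]
wrist_force: [1.1, 2.2, 0.2]
opening: 0.0
```

```bash
python3 -m handwheel '[[1,0.022,-0.04,0,2],[1,0.045,-0.08,-0.02,4],[1,0.067,-0.125,-0.04,6],[1,0.089,-0.165,-0.07,9],[1,0.089,-0.165,-0.10,9.6]]';  python3 - <<'E'
from h import *
t=cam("top");s=cam("side")
crop(t,340,215,420,275,9,"pics/t1.png")
crop(s,310,105,390,180,7,"pics/s1.png")
E
```

```text
time: 2.6
ee_pos: [0.5272, -0.241, 0.1309]
tcp_rot: [179.8, 0.1, 118.6]
wrist_force: [-0.4, 1.6, -0.7]
opening: 0.0002
```

View pics/t1.png

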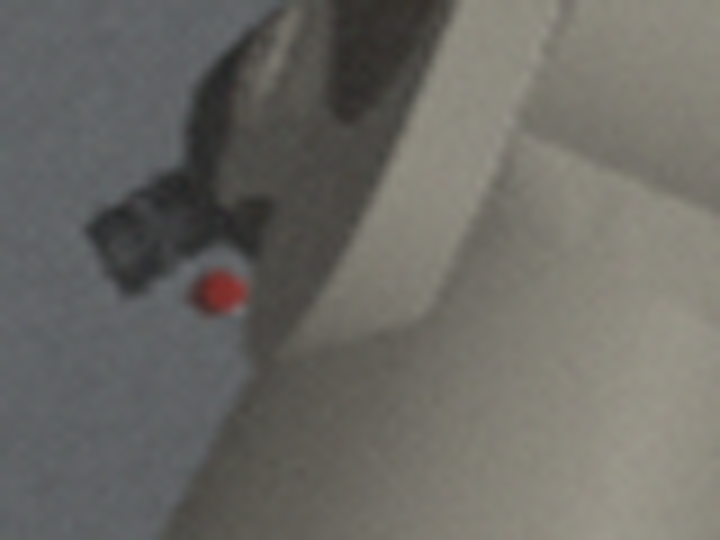

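View pics/s1.png

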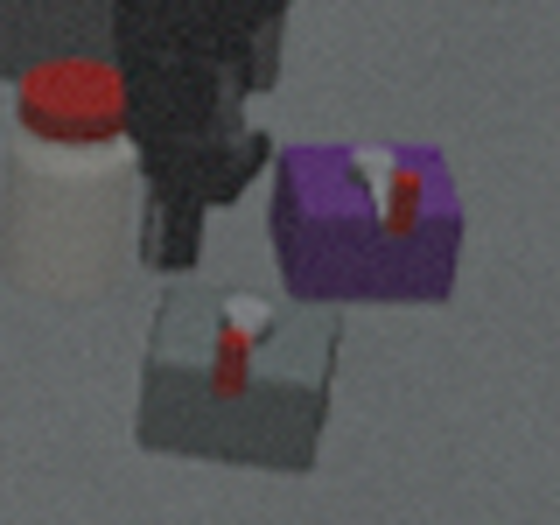

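```bash
python3 -m handwheel '[[1,0,0,-0.03,0],[1,0,0,-0.063,0],[1,0,0,-0.063,0],[1,-0.008,-0.004,-0.063,0],[1,-0.015,-0.007,-0.063,0]]'; python3 -m handwheel '[[1,-0.008,-0.001,0,0],[1,-0.015,-0.002,0,0],[1,-0.022,-0.005,0,0],[1,-0.030,-0.008,0,0],[1,-0.036,-0.012,0,0]]'
```

```text
time: 3.2
ee_pos: [0.5092, -0.2449, 0.0666]
tcp_rot: [-180.0, -0.3, 118.6]
wrist_force: [0.8, 1.5, 0.2]
opening: 0.0001
time: 3.7
ee_pos: [0.4725, -0.2571, 0.0668]
tcp_rot: [-180.0, -0.2, 118.6]
wrist_force: [1.6, 1.1, 0.9]
opening: -0.0
```

```bash
python3 -m handwheel '[[1,-0.005,-0.005,0,0],[1,-0.010,-0.011,0,0],[1,-0.014,-0.017,0,0],[1,-0.015,-0.019,0,0],[1,-0.015,-0.019,0,0]]'; python3 - <<'E'
from h import *
from workcell import get_obs
o=get_obs();print(o["wrist_force"],o["torque"])
t=cam("top");s=cam("side")
crop(t,340,215,420,275,9,"pics/t2.png")
crop(s,310,105,390,180,7,"pics/s2.png")
E
```

```text
time: 4.2
ee_pos: [0.4585, -0.2747, 0.0668]
tcp_rot: [179.8, -0.4, 118.6]
wrist_force: [7.5, 13.6, 2.0]
opening: -0.0
[ 7.45892058 13.554918    2.02316996] [ 2.67470229 -1.55665705 -0.12189835]
```

View pics/t2.png

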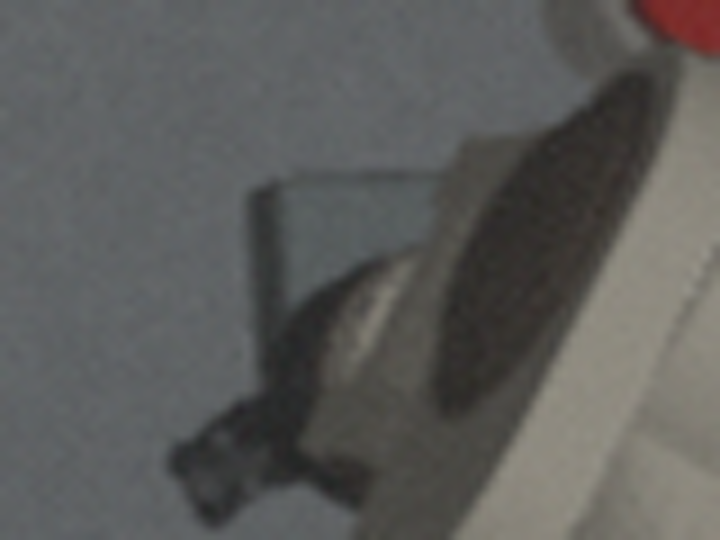

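View pics/s2.png

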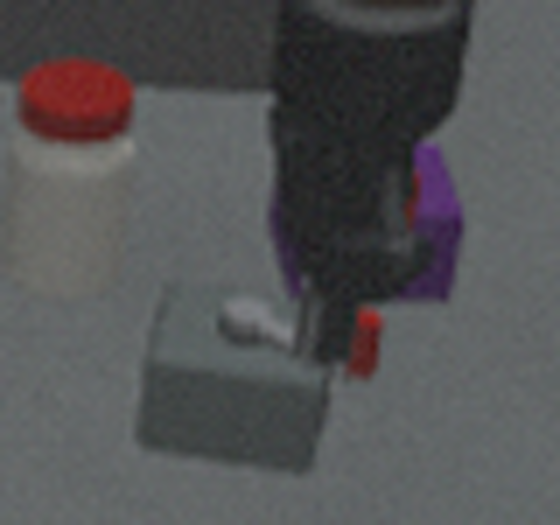

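```bash
python3 -m handwheel '[[1,0.014,0.017,0,0],[1,0.026,0.023,0,0],[1,0.040,0.028,0,0],[1,0.056,0.032,0,0],[1,0.075,0.040,0,0]]'; python3 -m handwheel '[[1,0,0.01,0.04,-2],[1,-0.01,0.04,0.08,-8],[1,-0.02,0.08,0.12,-16],[1,-0.02,0.12,0.13,-24],[1,-0.02,0.165,0.13,-32]]';python3 - <<'E'
from h import *
t=cam("top");s=cam("side")
crop(t,340,215,420,275,9,"pics/t3.png")
crop(s,310,105,390,180,7,"pics/s3.png")
E
```

```text
time: 4.8
ee_pos: [0.5343, -0.2352, 0.0666]
tcp_rot: [179.8, -0.4, 118.6]
wrist_force: [0.0, -0.5, 0.0]
opening: 0.0003
time: 5.3
ee_pos: [0.5154, -0.0708, 0.1997]
tcp_rot: [179.6, -0.3, 86.4]
wrist_force: [1.0, -0.0, 0.3]
opening: -0.0001
```

View pics/t3.png

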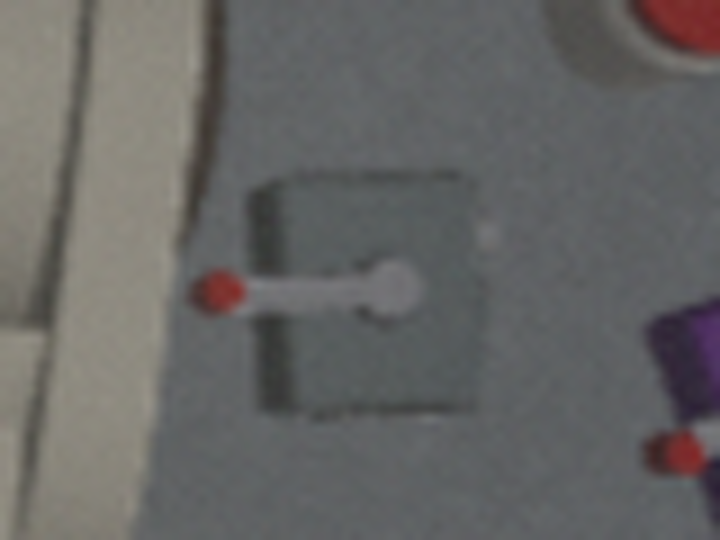

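View pics/s3.png

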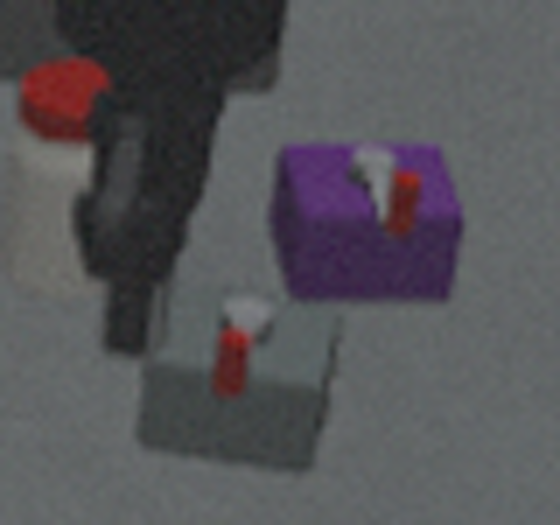

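```bash
python3 - <<'E'
from h import *
t=cam("top");s=cam("side")
def T(x,y,x0,y0,k): return (x/k+x0-.5+.5/k, y/k+y0-.5+.5/k)
print(tri(t,T(304,277,200,240,18),s,T(240,161,290,240,8)))
print("far end",tri(t,T(446,240,200,240,18),s,T(234,95,290,240,8)))
print("near end",tri(t,T(162,315,200,240,18),s,T(245,227,290,240,8)))
# empty clip, flare far tip; green clip far tip
print("clip far flare",tri(t,T(525,295,270,195,20),s,T(285,95,245,185,7)))
# seat far / near ends (white)
print("seat ctr",tri(t,T(322,217,270,195,20),s,T(235,168,245,185,7)))
print("near cheek outer bottom/top front",tri(t,T(352,298,205,150,5),s,T(238,212,245,185,7)))
print("green top", tri(t,T(152,264,205,150,5),s,T(126,290,245,185,7)))
E
```

```text
(array([0.47771881, 0.18714372, 0.08561514]), np.float64(0.0024677923317415534))
far end (array([0.48381265, 0.16378703, 0.08663967]), np.float64(0.0032898529322015015))
near end (array([0.47174197, 0.21039653, 0.08534642]), np.float64(0.0022452647065371112))
clip far flare (array([ 0.61822637, -0.05229121,  0.03901567]), np.float64(0.004084683881631962))
seat ctr (array([ 0.63165186, -0.02129642,  0.02391354]), np.float64(0.0009648808860665999))
near cheek outer bottom/top front (array([0.61991409, 0.01261521, 0.03287177]), np.float64(0.003576104366281725))
green top (array([0.63026334, 0.13100054, 0.09878027]), np.float64(0.0012457512278247584))
```

```bash
python3 -m handwheel '[[0,-0.004,0.03,0,-8],[0,-0.008,0.06,0,-16],[0,-0.012,0.09,0,-24],[0,-0.016,0.12,0,-32],[0,-0.02,0.15,0,-40]]'; python3 -m handwheel '[[0,-0.004,0.03,-0.01,-8],[0,-0.008,0.06,-0.02,-16],[0,-0.012,0.09,-0.03,-24],[0,-0.018,0.105,-0.04,-32],[0,-0.018,0.105,-0.04,-32]]'; python3 - <<'E'
from h import *
from workcell import get_obs
o=get_obs();print(o["ee_pos"],o["tcp_rot"],o["opening"])
t=cam("top");s=cam("side")
crop(t,170,200,270,290,6,"pics/t4.png")
crop(s,270,180,370,350,3.5,"pics/s4.png")
E
```

```text
time: 6.0
ee_pos: [0.4951, 0.0787, 0.1961]
tcp_rot: [179.8, -0.3, 46.7]
wrist_force: [0.7, 0.2, 0.6]
opening: 0.072
time: 6.5
ee_pos: [0.4767, 0.1838, 0.1542]
tcp_rot: [179.8, -0.1, 14.7]
wrist_force: [-1.3, -0.2, -1.7]
opening: 0.0857
[0.47670792 0.18380478 0.15415155] [ 1.79791742e+02 -7.59515301e-02  1.46517525e+01] 0.08570823217952726
```

View pics/s4.png

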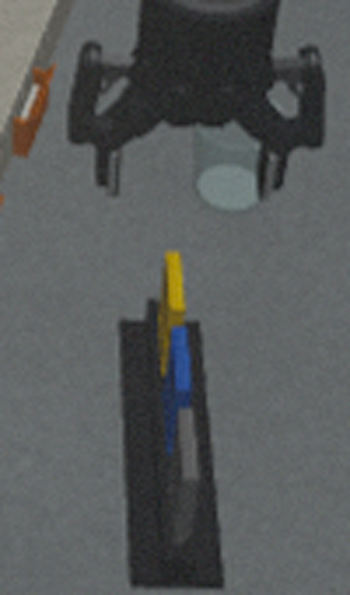

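View pics/t4.png

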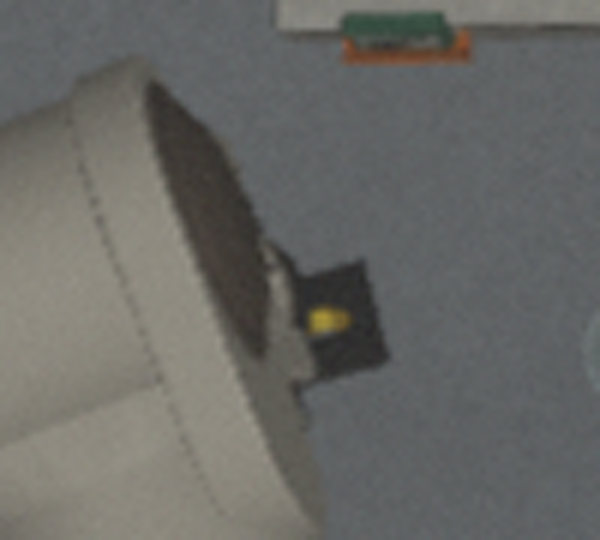

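```bash
python3 -m handwheel '[[0,0.001,-0.001,-0.04,0],[0,0.001,-0.001,-0.07,0],[0,0.001,-0.001,-0.09,0],[0,0.001,-0.001,-0.103,0],[0,0.001,-0.001,-0.103,0]]' 50;python3 -m handwheel '[[0.6,0,0,0,0],[0.6,0,0,0,0],[0.6,0,0,0,0],[0.6,0,0,0,0],[0.7,0,0,0,0]]' 50; python3 - <<'E'
from h import *
s=cam("side")
crop(s,270,210,370,350,4,"pics/s5.png")
E
```

```text
time: 7.1
ee_pos: [0.4784, 0.1804, 0.0517]
tcp_rot: [179.8, -0.1, 15.0]
wrist_force: [0.2, 0.2, -0.6]
opening: 0.0855
time: 7.6
ee_pos: [0.4786, 0.1806, 0.0521]
tcp_rot: [179.8, -0.1, 15.0]
wrist_force: [-0.3, -0.5, -0.3]
opening: 0.0255
```

View pics/s5.png

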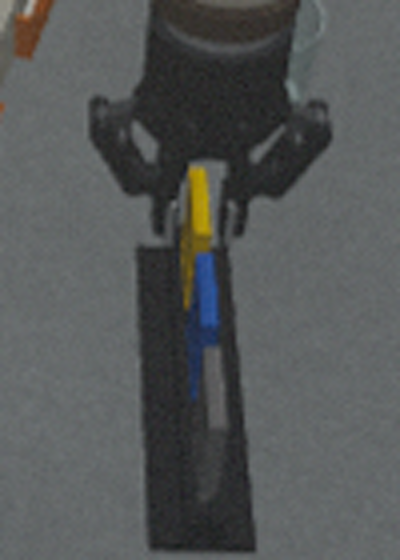

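```bash
python3 -m handwheel '[[1,0,0,0,0],[1,0,0,0,0],[1,0,0,0,0],[1,0,0,0,0],[1,0,0,0,0]]' 50
```

```text
time: 8.15
ee_pos: [0.4787, 0.1807, 0.0522]
tcp_rot: [179.8, -0.1, 15.0]
wrist_force: [0.9, 0.3, 1.2]
opening: 0.0097
```

```bash
python3 -m handwheel '[[1,0,0,0.015,0],[1,0,0,0.04,0],[1,0,0,0.07,0],[1,0,0,0.10,0],[1,0,0,0.12,0]]' 60;  python3 -m handwheel '[[1,0.02,-0.03,0,-3],[1,0.05,-0.07,0,-6],[1,0.08,-0.10,0,-9],[1,0.11,-0.14,0,-12],[1,0.14,-0.17,0,-15]]'; python3 - <<'E'
from h import *
from workcell import get_obs
o=get_obs();print(o["ee_pos"],o["tcp_rot"],o["opening"],o["wrist_force"])
t=cam("top");s=cam("side")
crop(t,210,150,350,250,5,"pics/t6.png")
crop(s,200,120,340,340,2.7,"pics/s6.png")
E
```

```text
time: 8.65
ee_pos: [0.4787, 0.1807, 0.1742]
tcp_rot: [179.8, -0.2, 15.0]
wrist_force: [0.1, 0.4, 0.1]
opening: 0.0095
time: 9.15
ee_pos: [0.6192, 0.0084, 0.1741]
tcp_rot: [179.8, -0.1, -0.2]
wrist_force: [0.4, 0.3, -0.5]
opening: 0.0094
[0.61922783 0.00841913 0.17409272] [ 1.79763599e+02 -1.46788141e-01 -1.67460969e-01] 0.009360920076664708 [ 0.39661485  0.30727833 -0.53075897]
```

View pics/s6.png

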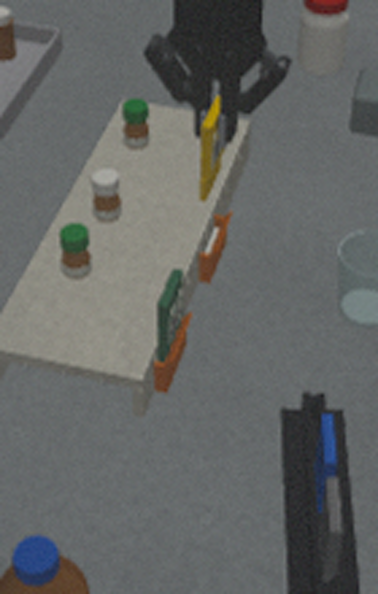

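View pics/t6.png

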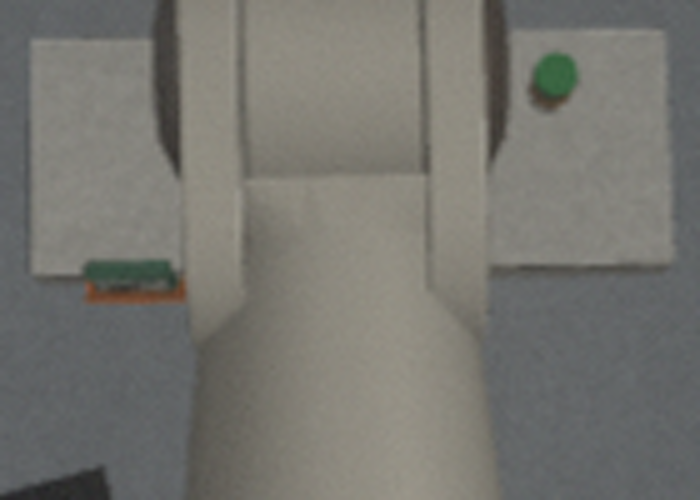

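```bash
python3 -m handwheel '[[1,0.003,-0.015,0,0],[1,0.006,-0.029,-0.02,0],[1,0.006,-0.029,-0.04,0],[1,0.006,-0.029,-0.06,0],[1,0.006,-0.029,-0.06,0]]'; python3 - <<'E'
from h import *
from workcell import get_obs
o=get_obs();print(o["ee_pos"],o["tcp_rot"],o["opening"],o["wrist_force"])
s=cam("side")
crop(s,245,155,305,225,9,"pics/s7.png")
E
```

```text
time: 9.75
ee_pos: [0.6245, -0.0221, 0.1094]
tcp_rot: [179.7, 0.2, -0.3]
wrist_force: [-0.3, 0.9, -0.6]
opening: 0.0093
[ 0.6245477  -0.02208612  0.10935322] [179.73447416   0.22490839  -0.30219601] 0.0092803911301885 [-0.29323078  0.93098039 -0.55952152]
```

View pics/s7.png

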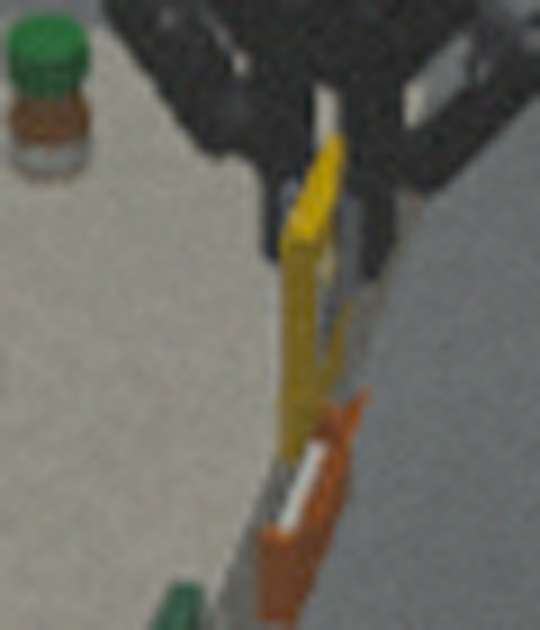

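```bash
python3 - <<'E'
from h import *
np.set_printoptions(precision=4,suppress=True)
s=cam("side")
def T(x,y,k=9,x0=245,y0=155): return (x/k+x0-.5+.5/k, y/k+y0-.5+.5/k)
def onx(c,p,x): d=ray(c,p); return c["o"]+d*(x-c["o"][0])/d[0]
def ony(c,p,y): d=ray(c,p); return c["o"]+d*(y-c["o"][1])/d[1]
print("top back/front near",onz(s,T(282,243),.148),onz(s,T(319,243),.148))
print("top back/front far",onz(s,T(328,138),.148),onz(s,T(346,138),.148))
print("foot back near",onz(s,T(282,457),.063),onz(s,T(304,457),.063))
print("cheek near: back, front @.036",onz(s,T(260,530),.036),onz(s,T(297,535),.036))
print("seat near/far",onz(s,T(285,528),.025),onz(s,T(315,440),.025))
print("far cheek back @.036",onz(s,T(325,405),.036),"far flare tip",onz(s,T(368,392),.044))
# predicted pixels (crop) for model slot x=.628,y=-.0205
def C(P,k=9,x0=245,y0=155): p=proj(s,P); return ((p[0]+.5-x0)*k-.5,(p[1]+.5-y0)*k-.5)
for n,P in dict(cheeknear_back=(.6325,.012,.036),flare_near=(.615,.012,.044),flare_far=(.615,-.053,.044),shelfedge_near=(.6325,.03,.05),seat_near=(.628,.0075,.025),yfoot_near_back=(.6295,.003,.063),ytop_near_back=(.6295,.003,.148)).items(): print(n,np.round(C(P)))
E
```

```text
top back/front near [0.6287 0.0175 0.148 ] [0.6188 0.0146 0.148 ]
top back/front far [ 0.6291 -0.0331  0.148 ] [ 0.6242 -0.0346  0.148 ]
foot back near [0.63   0.0105 0.063 ] [0.6238 0.0088 0.063 ]
cheek near: back, front @.036 [0.6355 0.0143 0.036 ] [0.6244 0.0134 0.036 ]
seat near/far [ 0.6318 -0.0003  0.025 ] [ 0.6338 -0.0419  0.025 ]
far cheek back @.036 [ 0.6319 -0.0464  0.036 ] far flare tip [ 0.6185 -0.0469  0.044 ]
cheeknear_back [272. 527.]
flare_near [329. 518.]
flare_far [384. 382.]
shelfedge_near [255. 531.]
seat_near [290. 547.]
yfoot_near_back [290. 441.]
ytop_near_back [293. 212.]
```

```bash
python3 -m handwheel '[[1,0.0025,0,-0.005,0.5],[1,0.0025,0,-0.012,0.5],[1,0.0025,0,-0.019,0.5],[1,0.0025,0,-0.023,0.5],[1,0.0025,0,-0.023,0.5]]'; python3 - <<'E'
from h import *
from workcell import get_obs
o=get_obs();print(o["ee_pos"],o["tcp_rot"],o["opening"],o["wrist_force"],o["torque"])
s=cam("side")
crop(s,245,155,305,225,9,"pics/s8.png")
E
```

```text
time: 10.35
ee_pos: [0.6281, -0.0219, 0.0888]
tcp_rot: [179.7, 0.0, 0.2]
wrist_force: [-0.2, 0.5, -0.7]
opening: 0.0093
[ 0.62808194 -0.02190795  0.08876926] [1.79730951e+02 4.47156394e-02 2.00506408e-01] 0.00933364787578604 [-0.2193445   0.52723314 -0.71628023] [ 0.03078572  0.04096748 -0.0471689 ]
```

View pics/s8.png

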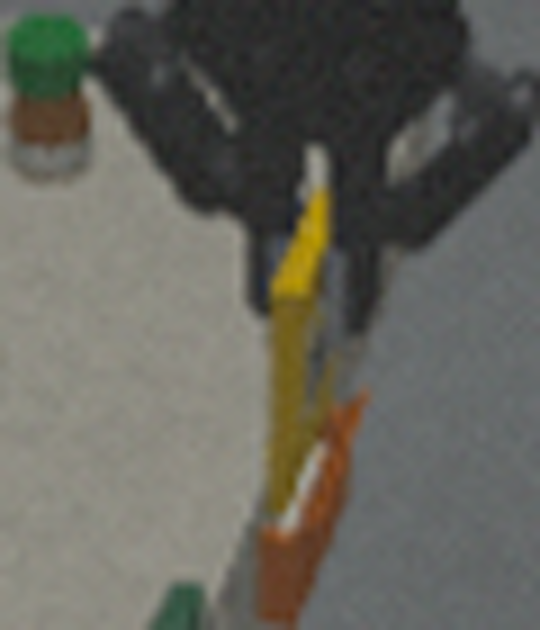

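```bash
python3 - <<'E'
from h import *
np.set_printoptions(precision=4,suppress=True)
s=cam("side")
crop(s,265,195,293,227,22,"pics/s9.png")
def onz_(x,y,z,k=9,x0=245,y0=155): return onz(s,(x/k+x0-.5+.5/k, y/k+y0-.5+.5/k),z)
print(onz_(275,520,.0426),onz_(272,297,.1276),onz_(308,297,.1276),onz_(322,195,.1276))
E
```

```text
[0.6305 0.0158 0.0426] [0.6317 0.0168 0.1276] [0.6219 0.014  0.1276] [ 0.6305 -0.0326  0.1276]
```

View pics/s9.png

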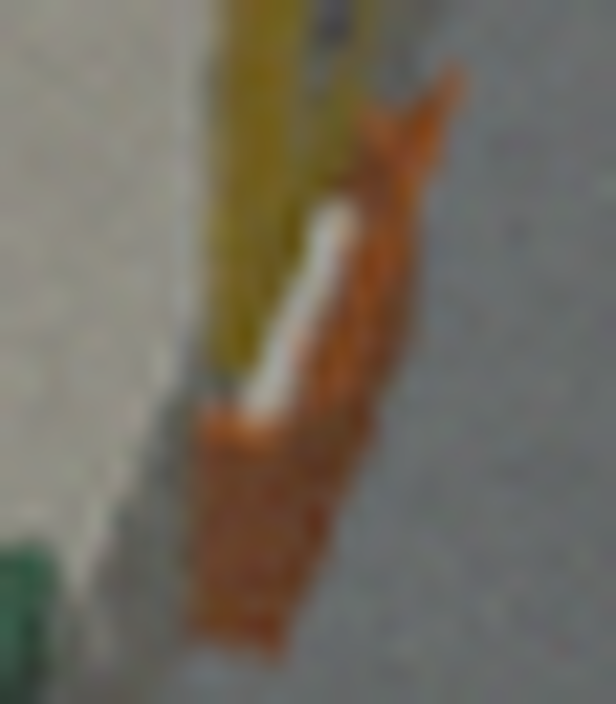

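```bash
python3 - <<'E'
from h import *
np.set_printoptions(precision=4,suppress=True)
s=cam("side")
I=cv2.resize(s["color"][160:222,255:300],None,fx=12,fy=12,interpolation=cv2.INTER_CUBIC)
I=np.clip(I.astype(float)*2.0,0,255).astype(np.uint8)
def C(P): p=proj(s,P); return tuple(int(round(v)) for v in ((p[0]+.5-255)*12-.5,(p[1]+.5-160)*12-.5))
tc=np.array([.6281,-.0219,.0888])
col=(255,0,255)
for d in [(.0193,.011,0),(.0048,.011,0),(-.0048,.011,0),(-.0193,.011,0)]:
    cv2.circle(I,C(tc+d),4,(255,255,0),1)
# yellow predicted if centred on TCP
for d in [(.005,.025,.0388),(-.005,.025,.0388),(.005,-.025,.0388),(-.005,-.025,.0388),(.005,.025,-.0462),(-.001,.025,-.0462),(-.001,-.025,-.0462),(-.005,.025,-.0212)]:
    cv2.circle(I,C(tc+d),4,(0,255,0),1)
c0=np.array([.629,-.0203,0])
for d in [(-.0045,.028,.036),(.0045,.028,.036),(-.0045,-.028,.036),(.0045,-.028,.036),(-.013,.0325,.044),(-.013,-.0325,.044),(.0045,.0325,.036)]:
    cv2.circle(I,C(c0+d),4,(255,0,255),1)
cv2.imwrite("pics/s10.png",I)
E
```

```text
(no output)
```

View pics/s10.png

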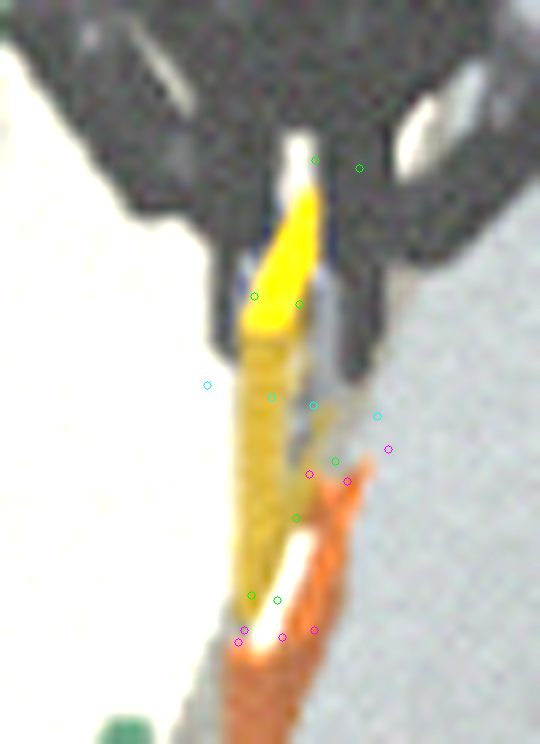

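```bash
python3 -m handwheel '[[1,-0.0005,-0.0025,0,0],[1,-0.0005,-0.0025,-0.004,0],[1,-0.0005,-0.0025,-0.007,0],[1,-0.0005,-0.0025,-0.009,0],[1,-0.0005,-0.0025,-0.010,0]]' 80; python3 - <<'E'
from h import *
from workcell import get_obs
o=get_obs();print(o["ee_pos"],o["tcp_rot"],o["opening"],o["wrist_force"],o["torque"])
s=cam("side")
crop(s,255,160,300,222,12,"pics/s11.png")
E
```

```text
time: 11.0
ee_pos: [0.628, -0.0244, 0.0795]
tcp_rot: [179.7, -0.0, 0.2]
wrist_force: [0.3, 0.7, -0.5]
opening: 0.0089
[ 0.62797488 -0.02442794  0.0795096 ] [ 1.79729017e+02 -2.25628760e-02  2.01443675e-01] 0.008947832731188257 [ 0.31326553  0.65053368 -0.506806  ] [-0.02018955 -0.00104617 -0.03370744]
```

View pics/s11.png

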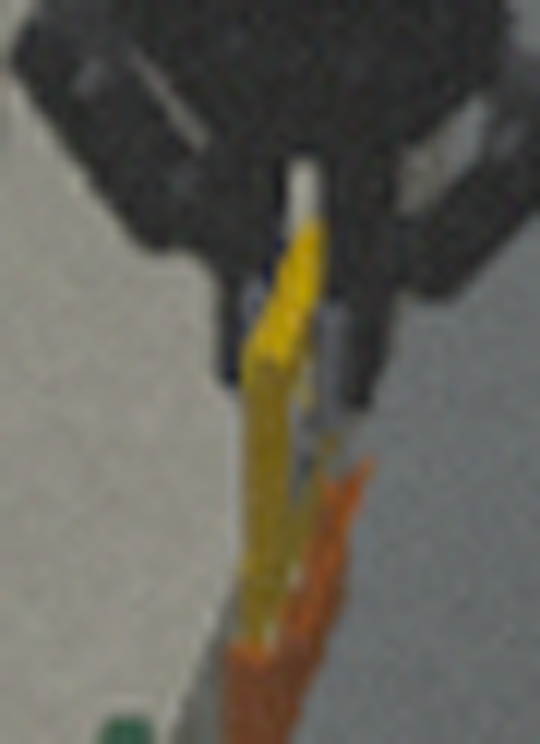

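```bash
python3 -m handwheel '[[1,0,0,-0.002,0],[1,0,0,-0.004,0],[1,0,0,-0.006,0],[1,0,0,-0.008,0],[1,0,0,-0.008,0]]';python3 -m handwheel '[[1,0,0,-0.001,0],[1,0,0,-0.002,0],[1,0,0,-0.003,0],[1,0,0,-0.003,0]]'
```

```text
time: 11.55
ee_pos: [0.628, -0.0244, 0.0714]
tcp_rot: [179.7, -0.0, 0.2]
wrist_force: [-0.9, 0.2, -0.5]
opening: 0.0091
time: 11.95
ee_pos: [0.6281, -0.0244, 0.0687]
tcp_rot: [179.7, -0.0, 0.2]
wrist_force: [-1.1, -0.3, 4.3]
opening: 0.009
```

```bash
python3 -m handwheel '[[1,0,0,-0.001,0],[1,0,0,-0.002,0],[1,0,0,-0.003,0],[1,0,0,-0.003,0]]';python3 -m handwheel '[[1,0,0,-0.001,0],[1,0,0,-0.002,0],[1,0,0,-0.002,0]]'
```

```text
time: 12.35
ee_pos: [0.6281, -0.0245, 0.0661]
tcp_rot: [179.7, -0.1, 0.2]
wrist_force: [-2.2, -0.2, 7.9]
opening: 0.009
time: 12.65
ee_pos: [0.6282, -0.0245, 0.0652]
tcp_rot: [179.7, -0.1, 0.2]
wrist_force: [-4.2, -0.2, 10.1]
opening: 0.009
```

```bash
python3 -m handwheel '[[1,-0.001,0,-0.001,0],[1,-0.001,0,-0.002,0],[1,-0.001,0,-0.002,0],[1,-0.001,0,-0.002,0]]'
```

```text
time: 13.05
ee_pos: [0.628, -0.0245, 0.0652]
tcp_rot: [179.7, -0.3, 0.2]
wrist_force: [-1.7, 0.4, 13.6]
opening: 0.0089
```

```bash
python3 -m handwheel '[[1,-0.0005,0,-0.002,0],[1,-0.0005,0,-0.003,0],[1,-0.0005,0,-0.003,0],[1,-0.0005,0,-0.003,0]]'; python3 - <<'E'
from h import *
from workcell import get_obs
t=cam("top");s=cam("side")
o=get_obs();print(o["time"],o["ee_pos"],o["tcp_rot"],o["opening"],o["wrist_force"],o["qd"].round(2))
crop(s,200,120,350,350,2.5,"pics/s12.png")
crop(s,240,160,300,270,6,"pics/s13.png")
cv2.imwrite("pics/t12.png",t["color"])
E
```

```text
time: 13.45
ee_pos: [0.6281, -0.0245, 0.0651]
tcp_rot: [179.7, -0.5, 0.2]
wrist_force: [-6.7, 0.4, 21.2]
opening: 0.0093
13.55 [ 0.62812772 -0.0244974   0.06510541] [179.71381132  -0.46525525   0.20293394] 0.009249130045528004 [-6.21701294 -0.39390815 20.88471262] [ 0.06  0.08  0.01 -0.04 -0.02 -0.06]
```

View pics/s12.png

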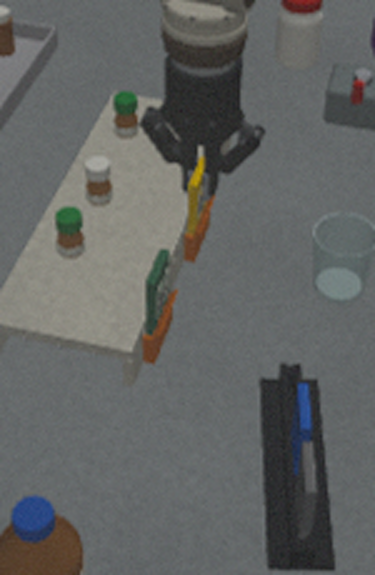

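View pics/s13.png

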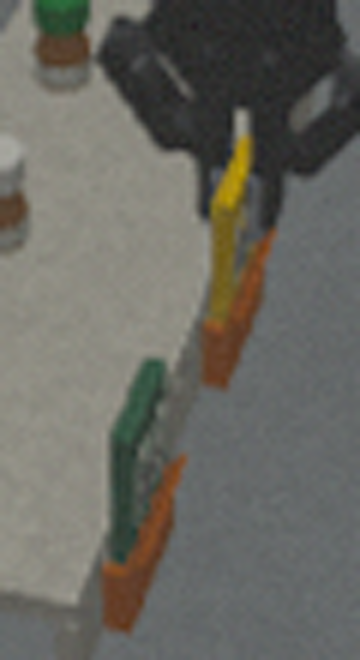

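View pics/t12.png

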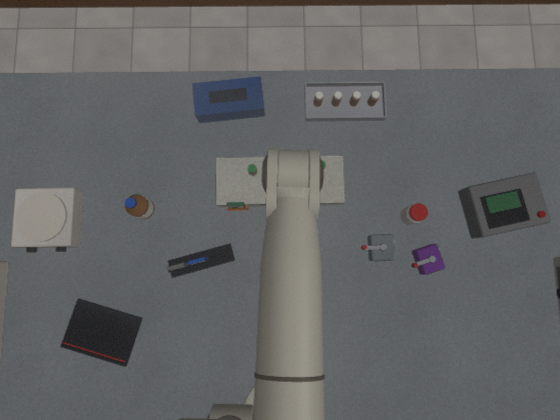

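```bash
python3 - <<'E'
from workcell import job_done,get_obs
print(job_done()); o=get_obs(); print(o["time"],o["ee_pos"],o["wrist_force"],o["opening"])
E
```

```text
the job is handed in; nothing more can be done
None
the job is handed in; nothing more can be done
```

The batch is counted and the yellow holder is pressed fully home in the empty orange clip. I handed the job in at about 13.6 s of the allowed 61 s, with the arm still holding it down.

- **Counter:** I swung the lever with the closed fingers until it met its stop. The force there was about 15.5 N, against about 2.2 N from the spring alone. I then backed off, and both views show the lever back at rest.
- **Holder:** I gripped the yellow holder across its thickness, lifted it out and turned it about 15° so the label faces out like the green one. It went down behind the lip with almost no force.
- **Pressing home:** The seat made contact with the tool end near 71 mm above the table. It stopped at 65 mm, which is the full 6 mm of travel. Beyond that the push rose from 10 to 21 N with almost no further movement.
- **Last checks:**
  - The push was steady at about 21 N, with the fingers 9 mm apart on the 10 mm frame.
  - The yellow holder's height above its clip matches the green one for its distance.
  - In the last views, everything visible stood where it was. One vial and the beaker are partly or wholly hidden by the arm from above, but the side view shows both in place.

**Disagreements:**
- The side camera read heights about 5 mm lower than the sizes given in the task. I relied on relative comparison and contact force for the final fit.
- About 6 N of sideways force remained, so the holder's tongue is lightly against the shelf face.

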